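Clip a lamp bracket at gauge height and hang it for painting

ROBOT

A 6-joint arm with a two-finger parallel gripper is mounted at the origin on the work surface. World frame = base frame: x ahead of the robot, y to its left, z up, the work surface at z = 0. Lengths are in m, angles in rad, forces in N, time in s.
With the tool pointing down it reaches from about 0.35 to 0.85 m from the base axis. Payload 8.1 kg.
Tool frame: the origin (TCP) lies at the very end of the fingers, on their centre line; the grasp point (between the pads) lies robot.pinch_z behind it (robot.pinch_z is the distance from the TCP to the grasp point, in m); y points along the fingers, z is the direction in which the jaws open and shut, and the axes are right-handed (so a half turn about y gives the same grasp; the last joint's range is limited). The gripper opens to 85 mm and grips with 20 to 120 N. Pads are 22 mm wide; open, the fingers measure 114 mm over their backs; the gripper's body (76 mm by 85 mm) begins 54 mm behind the grasp point. The pads swing forward as they close: fully open they stand 13 mm farther back than shut.
Start: joints at [-1.222, 0.13, 1.488, -0, 1.523, -0.085], TCP at [0.252, -0.544, 0.231] pointing down, gripper open.
Joint ranges: [-2.96, 2.96], [-0.89, 2.26], [0.02, 2.5], [-1.34, 4.48], [0, 2.73], [-2.66, 2.66]. Speed limits (rad/s): [2.39, 2.39, 2.79, 3.14, 3.14, 3.14].

INTERFACE

Orientations are given as [roll, pitch, yaw] about the fixed x, y, z axes, in that order (R = Rz(yaw) Ry(pitch) Rx(roll)).
In Python, from bench import robot gives the robot as it stands.
- The arm moves only by the tool apply_moves, never from a script. Its argument "plan" is a list of rows, each a list of 7 numbers: the turn, a rotation vector about the tool's x, y, z in degrees, then the shift along the tool's x, y, z in mm, then the opening, from 0 (shut) to 1 (fully open). In form: [[wx, wy, wz, dx, dy, dz, claw], ...]. A call has 1 to 10 rows; each row is the pose to reach, as a shift and turn from the pose measured when the call began, along the tool's axes at that moment; what a row does not reach only later rows make up. A row lasts 1/12 s, in which the tool goes at most 41.7 mm and 7.16 degrees, less where a joint would pass 70% of its speed; a pose out of reach is approached as far as the arm can. A call with a gripper value outside its range is refused whole. The fingers move at their own pace and stop on an object; the grip force is fixed at half the most. Time passes only in rows, so rows that repeat a pose let the fingers close. It gives the time, the measured TCP pose, the force and the opening at its end, in the units of the state.
- robot.observe(): the state, without advancing time (a new reading comes with each control period).
- robot.read_camera(name): name is "scene" or "top"; returns the picture (480x640x3 uint8, red, green, blue); there is no depth.
- robot.camera_params(name): a dict with "intrinsics" (3x3 intrinsics, pixels), "R" (3x3) and "t" (3): a world point X has camera coordinates R X + t. Camera axes: x right, y down, z forward; pixel columns grow to the right and rows downward; lengths in m; the calibration is good to about 2 mm. A picture is of the moment at which its call begins. camera_params takes no time and is no camera call.
- robot.hand_in(): hands the job in, once; it reports no verdict.
The state is a dict: "t": time; "joint_pos": joint angles; "qd": joint speeds; "effort": joint torques, N m; "tool_pos": TCP position; "ee_rot": TCP orientation; "wrist_force": force on the tool from outside, world axes, zero at the start; "torque": the same for the moment, N m; "gripper_width": finger opening in m.
Only numpy, scipy, OpenCV 4.12 (cv2) and the standard library are available. Lean on these libraries where they do the work, as an engineer would, in place of code of your own. Each camera call takes 0.05 s, during which the arm holds its last target. There are 200 camera calls.

TASK

Take the self-closing tweezers from their low stand and squeeze them open, straddle the flat bracket standing in the jig and set the open tips gently down on the jig's rest plate, then let the tweezers close on the bracket right there and let go of them. Then lift the bracket out with the tweezers (they can be held by the block at their top without opening) and hang them by their cross bar in both notches of the tall rack, with the bracket still in their grip. Press only lightly (a few newtons) on the jig, and leave the tape roll and the scouring pad where they are.

Things in the scene. Friction and masses are not known exactly. Their poses are not given: they have to be found in the camera images.
- tweezers: Steel cross-lock tweezers, 0.11 kg, upright, tips down. Origin: centre of the rigid top block (24 x, 20 y, 14 mm high, from 6 mm below to 8 mm above), on the axis of the cross bar (along x, 6 mm diameter, ends at x = +-68 mm). z up; handles and jaws move along y. Gripped on its two y faces the block carries the tool without opening it; no wider than the block to 20 mm below the origin.
- tweezers_handles (a point): Midway between the two handle plates, half-way up, 40 mm below the tweezers' origin. Plates 22 mm wide (x), 30 mm high, 40 mm over their outsides when closed. Squeezing them along y by about 7 mm in all (10 to 13 N on each) opens the jaws fully, to a stop; the spring closes the jaws, about 4 N, as the squeeze ends.
- tweezers_tips (a point): Midway between the jaw tips, at their lower end, 105 mm below the tweezers' origin. Jaws 16 mm wide (x), 15 mm high, 8 mm thick; gap 5 mm shut on nothing, about 26 mm fully open. The space between the arms is free to 35 mm above the tips.
- jaw (a joint): Turn of each tweezer arm, rad: 0 shut on nothing, about 0.015 closed on the bracket, 0.10 fully open.
- bracket: Flat aluminium lamp bracket, 55 g, standing loose in the jig's slot. Origin: middle of its underside; z up, x along its width, y across its 8 mm thickness. 66 mm tall: 40 mm wide up to 38 mm, then a tongue 28 mm wide. It must be gripped across its thickness, on the tongue.
- bracket_center (a point): Centre of the bracket, 33 mm above its underside.
- jig: Fixed grey block 110 (x) by 80 (y) by 34 mm; origin centre of its underside, x along its slot. The bracket's foot is 10 mm above the origin, 24 mm deep in the slot, 0.75 mm free each side. Above is the jig's sprung rest plate (110 by 80 mm, 14 mm slot, yields 1 mm per 2.5 N), top 46 to 62 mm above the origin: not reported, must be felt; over 12 N spoils it. Columns at x = +-45 mm, 74 mm high.
- holder: Fixed low stand in which the tweezers hang at the start: black base 150 (x) by 80 (y) by 10 mm and two steel posts at x = +-58 mm (30 mm wide in y) with V notches at the top. Origin: centre of the underside, on the table. The bar lies 125 mm above it, along x; post tops 8 mm higher.
- rack: Fixed tall empty rack of the same form: base 150 by 110 by 10 mm, two posts at x = +-58 mm with V notches 24 mm wide at the mouth. Origin: centre of the underside, on the table; x from post to post. Open between the posts on both y sides, so a hanging part can be brought in along y.
- rack_notch (a point): Midway between the rack's two notches, where the middle of the cross bar lies when hung, 195 mm above the table; post tops are 8 mm higher.
- tape_roll: Roll of tape, 90 mm diameter, 24 mm high. Bystander.
- scour_pad: Scouring pad 75 by 55 by 18 mm. Bystander.

How it is judged:
By the outcome, as a careful person would: the job done as asked, in the order asked, and still so for the second after the job is handed in, with the robot touching nothing.
It also fails if it takes over 69 s, if anything falls off the work surface, if the arm or the gripper's body presses on something with over 40 N, if the wrist force passes 120 N, or if a joint passes its speed limit or range.

## Working session

There is one attempt and no reset: what is moved stays moved. The work goes in short steps, Python scripts to look and compute and a tool call to move; the robot and the scene stay as the last step left them, time stands still between calls to the robot, and variables do not carry over. Pictures are saved under pics/ and viewed, about 8 in all and at most 12, crops included, and the job is handed in when it is done.

Besides the shell and the picture viewer there is one more tool, called after ">>>" as name([rows], argument=value, ...), one row to a line, values as JSON. apply_moves: Moves the arm, as the interface text tells. Its arguments: {"type":"object","properties":{"plan":{"type":"array"}},"required":["plan"]}

```bash
ls; mkdir -p pics
python3 - <<'E'
from bench import robot
import cv2,numpy as np
o=robot.observe(); print({k:np.round(v,3).tolist() for k,v in o.items()}); print(robot.pinch_z)
for n in("scene","top"):
    p=robot.camera_params(n); print(n,np.round(p["intrinsics"],1).tolist(),np.round(p["R"],3).tolist(),np.round(p["t"],3).tolist())
    cv2.imwrite(f"pics/{n}0.png",robot.read_camera(n)[:,:,::-1])
E
```

```text
pics
{'t': 0.0, 'joint_pos': [-1.222, 0.131, 1.489, -0.0, 1.523, -0.085], 'qd': [-0.001, 0.001, -0.001, 0.0, -0.0, -0.0], 'effort': [0.003, -56.938, -50.056, 0.0, 0.015, -0.0], 'tool_pos': [0.252, -0.544, 0.23], 'ee_rot': [-1.573, 0.0, -2.708], 'wrist_force': [-0.603, 0.232, -0.091], 'torque': [-0.008, -0.016, -0.012], 'gripper_width': 0.086}
0.0187
scene [[512.8, 0.0, 316.2], [0.0, 512.8, 247.4], [0.0, 0.0, 1.0]] [[0.905, 0.426, -0.005], [0.343, -0.735, -0.586], [-0.253, 0.528, -0.811]] [-0.573, -0.137, 1.258]
top [[607.1, 0.0, 332.4], [0.0, 607.1, 231.2], [0.0, 0.0, 1.0]] [[-0.003, -1.0, -0.016], [-0.998, 0.004, -0.068], [0.068, 0.015, -0.998]] [0.012, 0.627, 1.153]
```

View pics/scene0.png

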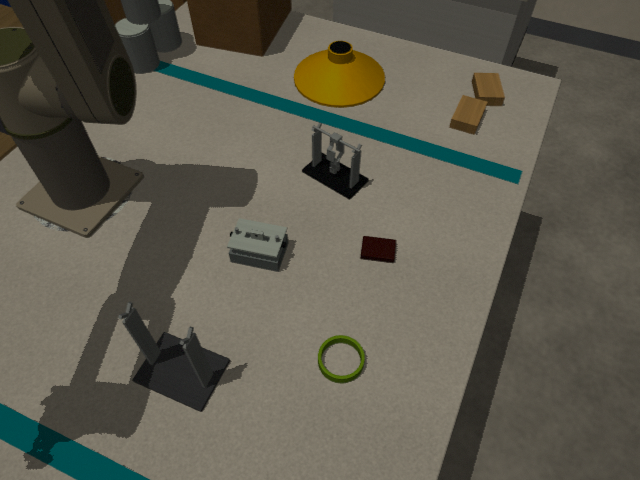

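View pics/top0.png

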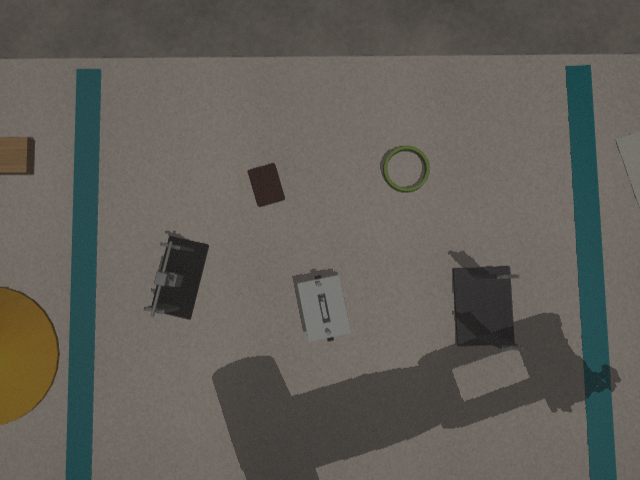

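Scene view: holder with tweezers at about (335,165), jig (258,245), empty rack (180,370), pad (378,249), tape (341,358). Top view: holder (177,277), jig (323,307), rack (484,306). I'll look at enlarged crops of these three.

Run:
```python
import cv2,numpy as np
t=cv2.imread("pics/top0.png");s=cv2.imread("pics/scene0.png")
def c(i,u,v,w,h):
    return cv2.convertScaleAbs(cv2.resize(i[v:v+h,u:u+w],(266,300),interpolation=cv2.INTER_CUBIC),alpha=2)
a=np.hstack([c(t,137,225,80,90),c(t,285,260,80,90),c(t,444,240,80,90)])
b=np.hstack([c(s,295,115,80,90),c(s,218,200,80,90),c(s,115,295,120,135)])
cv2.imwrite("pics/crop1.png",np.vstack([a,b]))
```

```text
(no output)
```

View pics/crop1.png

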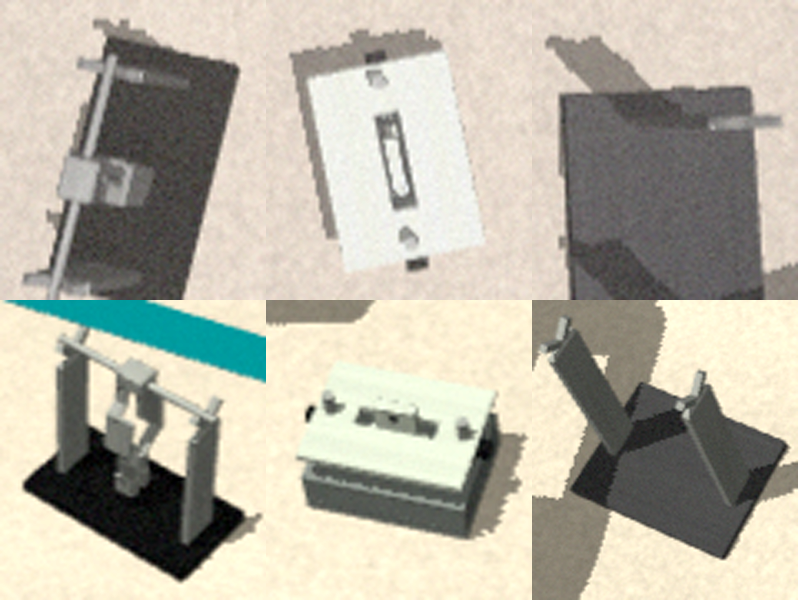

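Crop: the tweezers' bar runs nearly along the image column direction, the jig plate is light with slot and bracket tongue in its middle, the rack base is dark grey, and both its posts show in the scene view. Now measuring.

```bash
cat > h.py <<'E'
import numpy as np,cv2
from bench import robot
from scipy.spatial.transform import Rotation as Ro
P={n:robot.camera_params(n) for n in("top","scene")}
def ray(n,uv,z):
    p=P[n];R=np.array(p["R"]);C=-R.T@np.array(p["t"]);d=R.T@np.linalg.solve(np.array(p["intrinsics"]),[*uv,1]);return C+d*(z-C[2])/d[2]
def proj(n,X):
    p=P[n];c=np.array(p["intrinsics"])@(np.array(p["R"])@np.array(X)+p["t"]);return c[:2]/c[2]
def tri(a,b):
    A=[];B=[]
    for n,uv in(("top",a),("scene",b)):
        p=P[n];R=np.array(p["R"]);C=-R.T@np.array(p["t"]);d=R.T@np.linalg.solve(np.array(p["intrinsics"]),[*uv,1]);d/=np.linalg.norm(d)
        M=np.eye(3)-np.outer(d,d);A.append(M);B.append(M@C)
    return np.linalg.lstsq(np.vstack(A),np.hstack(B),rcond=None)[0]
def rect(n,m,z,box):
    u,v,w,h=box;k=np.zeros_like(m);k[v:v+h,u:u+w]=m[v:v+h,u:u+w]
    c=max(cv2.findContours(k,0,1)[0],key=cv2.contourArea)[:,0,:]
    X=np.array([ray(n,q,z)[:2] for q in c])*1000
    r=cv2.minAreaRect(X.astype(np.float32));b=cv2.boxPoints(r)
    return r,b,c
E
python3 - <<'E'
from h import *
t=cv2.imread("pics/top0.png");s=cv2.imread("pics/scene0.png")
for n in P: R=np.array(P[n]["R"]);print(n,-R.T@P[n]["t"])
print([t[q].tolist() for q in((300,190),(300,480),(330,460),(340,530),(455,260),(250,475),(310,345),(290,265),(305,323))])
print([s[q].tolist() for q in((180,330),(375,180),(350,190),(230,260),(255,258),(300,300))])
g=t.astype(int).sum(2)
md=((g<150)).astype(np.uint8)*255
for nm,box in(("holder",(140,225,75,100)),("rack",(444,255,80,95))):
    r,b,c=rect("top",md,.010,box);print(nm,r)
mw=(g>350).astype(np.uint8)*255
for z in(.046,.062):
    r,b,c=rect("top",mw,z,(285,260,75,95));print("plate",z,r)
gs=s.astype(int).sum(2)
print("plate px top",cv2.minAreaRect(c)[0])
# block top and bar in top view
for uv in((161,278),): print("block",ray("top",uv,.133))
for z in (.076,): print("tongue",ray("top",(285+398/3.325,260+170/3.333),z))
cv2.imwrite("pics/mask.png",md)
E
```

```text
top [ 0.54713875 -0.00852779  1.19325392]
scene [ 0.88369299 -0.52048956  0.93692683]
[[35, 37, 37], [49, 48, 48], [43, 44, 48], [63, 66, 70], [60, 64, 71], [100, 107, 112], [115, 119, 119], [104, 111, 119], [113, 119, 117]]
[[9, 10, 10], [39, 41, 40], [35, 38, 38], [113, 125, 120], [42, 45, 43], [108, 123, 130]]
holder ((539.1753540039062, 307.9465637207031), (79.97953033447266, 148.6165771484375), 77.31028747558594)
rack ((479.65325927734375, -282.2361145019531), (155.07781982421875, 114.37438201904297), 2.131718873977661)
plate 0.046 ((480.30389404296875, 26.184080123901367), (109.8512954711914, 79.6994400024414), 11.404956817626953)
plate 0.062 ((481.2359619140625, 25.699987411499023), (108.31927490234375, 78.58794403076172), 11.404958724975586)
plate px top (323.60186767578125, 308.1842041015625)
block [0.53823345 0.30804778 0.133     ]
tongue [ 0.47642953 -0.12268537  0.076     ]
```

```bash
cat >> h.py <<'E'
def go(x,y,z,yaw):
    "rotvec deg and shift mm, tool axes, to TCP world pose, tool down, tool x heading yaw deg"
    o=robot.observe();R=Ro.from_euler("xyz",o["ee_rot"]);T=Ro.from_euler("xyz",[-90,0,yaw],degrees=True)
    return np.round((R.inv()*T).as_rotvec(degrees=True),1).tolist(),np.round(R.inv().apply(np.array([x,y,z])-o["tool_pos"])*1000,1).tolist()
E
python3 - <<'E'
from h import *
print("tongue",ray("top",(324.7,311),.076)) 
for q in((128.5,311),(187.6,336.5)): print("rackpost",ray("scene",q,.195))
c=np.array([.4797,-.2822]);
for s in(-.058,.058):
  for n in P: print(n,proj(n,[*(c+s*np.array([np.cos(.037),np.sin(.037)])),.195]))
print(go(.42,-.05,.33,-84),go(.54,.308,.20,-12.7))
E
```

```text
tongue [0.47672844 0.02335928 0.076     ]
rackpost [ 0.42802825 -0.28398443  0.195     ]
rackpost [ 0.54162239 -0.28143537  0.195     ]
top [512.65370954 349.4708464 ]
scene [125.25701087 309.74356553]
top [508.3739275  277.68198757]
scene [185.98984099 334.81929431]
([0.1, -71.1, -0.1], [-360.0, -99.0, -377.8]) ([0.0, -142.4, -0.1], [-619.4, 31.5, -652.0])
```

>>> apply_moves([
  [0,-71,0,-360,-99,-378,1],
  [0,-71,0,-360,-99,-378,1],
  [0,-71,0,-360,-99,-378,1],
  [0,-71,0,-360,-99,-378,1],
  [0,-71,0,-360,-99,-378,1],
  [0,-71,0,-360,-99,-378,1],
  [0,-71,0,-360,-99,-378,1],
  [0,-71,0,-360,-99,-378,1],
  [0,-71,0,-360,-99,-378,1],
  [0,-71,0,-360,-99,-378,1],
])

```text
t: 0.93
tool_pos: [0.3836, -0.1547, 0.3089]
ee_rot: [-1.571, 0.002, -1.463]
wrist_force: [0.9, 0.1, -0.8]
gripper_width: 0.0853
```

```bash
python3 -c "
from h import *
print(go(.54,.308,.24,-12.7))"
```

```text
([-0.0, -71.1, -0.1], [-443.0, 69.5, 205.5])
```

>>> apply_moves([
  [0,-71,0,-443,69,205,1],
  [0,-71,0,-443,69,205,1],
  [0,-71,0,-443,69,205,1],
  [0,-71,0,-443,69,205,1],
  [0,-71,0,-443,69,205,1],
  [0,-71,0,-443,69,205,1],
  [0,-71,0,-443,69,205,1],
  [0,-71,0,-443,69,205,1],
  [0,-71,0,-443,69,205,1],
  [0,-71,0,-443,69,205,1],
])

```text
t: 1.77
tool_pos: [0.5148, 0.2368, 0.2505]
ee_rot: [-1.57, 0.001, -0.217]
wrist_force: [-0.2, -1.2, 1.7]
gripper_width: 0.0856
```

```bash
python3 -c "
from h import *
print(go(.5387,.308,.20,-12.7))"
```

```text
([-0.1, 0.3, -0.1], [8.0, 50.5, 74.6])
```

>>> apply_moves([
  [0,0,0,8,50,75,1],
  [0,0,0,8,50,75,1],
  [0,0,0,8,50,75,1],
  [0,0,0,8,80,75,1],
  [0,0,0,8,110,75,1],
  [0,0,0,8,140,75,1],
  [0,0,0,8,160,75,1],
  [0,0,0,8,175,75,1],
  [0,0,0,8,185,75,1],
  [0,0,0,8,185,75,1],
])

```text
t: 2.6
tool_pos: [0.5367, 0.3074, 0.0625]
ee_rot: [-1.573, 0.005, -0.217]
wrist_force: [-0.7, -0.9, -0.0]
gripper_width: 0.0854
```

Run:
```python
from h import *
print(go(.5387,.308,.065,-12.7))
t=robot.read_camera("top");s=robot.read_camera("scene")
a=np.hstack([cv2.resize(t[210:330,110:230],(400,400)),cv2.resize(s[90:210,275:395],(400,400))])
cv2.imwrite("pics/g1.png",cv2.convertScaleAbs(a[:,:,::-1],alpha=1.7))
```

```text
([0.1, 0.3, -0.3], [1.8, -2.5, 1.0])
```

View pics/g1.png

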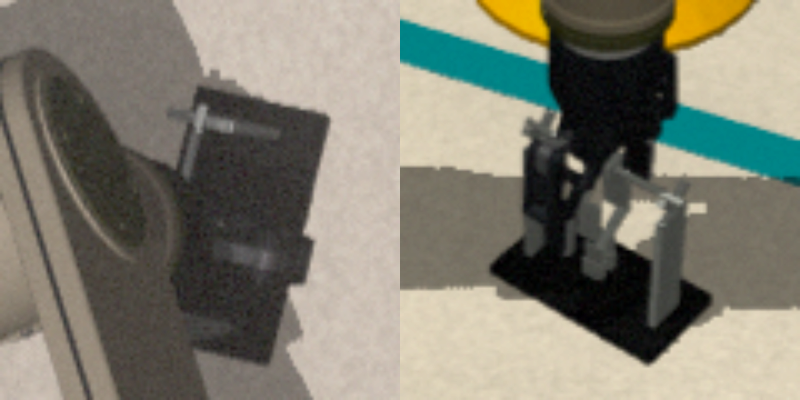

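The fingers straddle the handles with nothing touched. Now squeeze.

>>> apply_moves([
  [0,0,0,2,-2,1,0.6],
  [0,0,0,2,-2,1,0.5],
  [0,0,0,2,-2,1,0.46],
  [0,0,0,2,-2,1,0.42],
  [0,0,0,2,-2,1,0.4],
  [0,0,0,2,-2,1,0.39],
  [0,0,0,2,-2,1,0.39],
  [0,0,0,2,-2,1,0.39],
  [0,0,0,2,-2,1,0.39],
  [0,0,0,2,-2,1,0.39],
])

```text
t: 3.53
tool_pos: [0.5415, 0.309, 0.0687]
ee_rot: [-1.569, 0.0, -0.217]
wrist_force: [1.0, -1.0, 5.7]
gripper_width: 0.0334
```

Run:
```python
from h import *
print(robot.observe())
s=robot.read_camera("scene")
cv2.imwrite("pics/g2.png",cv2.convertScaleAbs(cv2.resize(s[100:200,285:385],(500,500))[:,:,::-1],alpha=2))
```

```text
{'t': 3.5333, 'joint_pos': array([ 4.35576347e-01,  3.20357639e-01,  1.57521934e+00,  1.45671587e-03,
        1.24519429e+00, -9.18490432e-01]), 'qd': array([2.12791619e-03, 1.00131039e-03, 3.41169322e-05, 6.20437799e-04,
       6.10515600e-04, 1.00613844e-03]), 'effort': array([ 1.17317084e+00, -5.89296412e+01, -4.29713845e+01,  5.48724364e-01,
        8.00697575e-02, -4.49411175e-02]), 'tool_pos': array([0.5415115 , 0.30904116, 0.06865167]), 'ee_rot': array([-1.56920082e+00,  1.85544667e-04, -2.17194807e-01]), 'wrist_force': array([ 0.96973363, -0.99331735,  5.6984837 ]), 'torque': array([-0.21801957, -0.16229238, -0.03607938]), 'gripper_width': 0.033378456757471135}
```

View pics/g2.png

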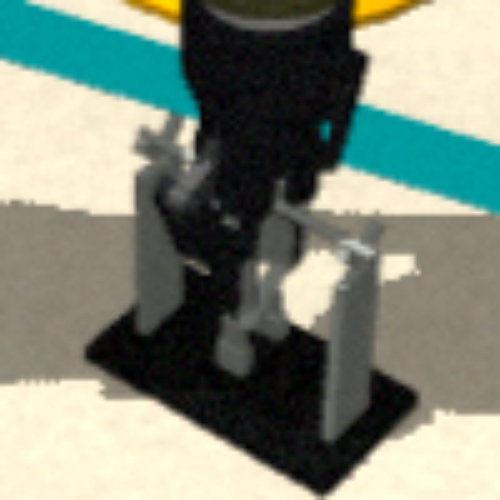

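Jaws are open in the picture (both arms separated), fingers on the handles, width 33 mm. Lift.

>>> apply_moves([
  [0,0,0,0,-8,0,0.39],
  [0,0,0,0,-25,0,0.39],
  [0,0,0,0,-45,0,0.39],
  [0,0,0,0,-65,0,0.39],
  [0,0,0,0,-85,0,0.39],
  [0,0,0,0,-100,0,0.39],
  [0,0,0,0,-110,0,0.39],
  [0,0,0,0,-110,0,0.39],
])

```text
t: 4.25
tool_pos: [0.5424, 0.3095, 0.1814]
ee_rot: [-1.567, -0.003, -0.217]
wrist_force: [0.1, -0.9, -0.4]
gripper_width: 0.0339
```

Run:
```python
from h import *
print(robot.observe()["gripper_width"],go(.48,.0255,.18,11.4))
s=robot.read_camera("scene")
cv2.imwrite("pics/g3.png",cv2.convertScaleAbs(cv2.resize(s[60:180,265:385],(600,600))[:,:,::-1],alpha=2))
```

```text
0.033875069490680816 ([-0.2, -23.8, 0.2], [0.2, 0.3, -290.8])
```

View pics/g3.png

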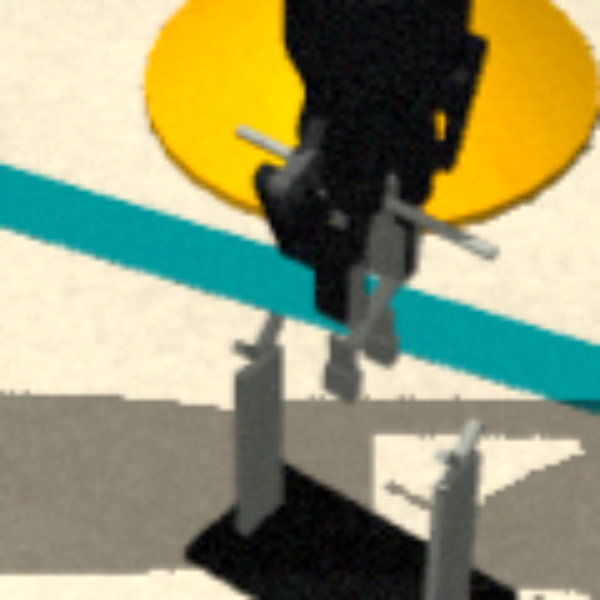

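Tweezers hang level in the grip, jaws open (tips at about (340,395) and (383,355) of the crop), clear of the stand. Moving over the jig.

>>> apply_moves([
  [0,-2,0,0,0,-15,0.39],
  [0,-5,0,0,0,-45,0.39],
  [0,-8,0,0,0,-80,0.39],
  [0,-11,0,0,0,-120,0.39],
  [0,-14,0,0,0,-160,0.39],
  [0,-18,0,0,0,-200,0.39],
  [0,-21,0,0,0,-240,0.39],
  [0,-23,0,0,0,-270,0.39],
  [0,-24,0,0,0,-285,0.39],
  [0,-24,0,0,0,-291,0.39],
])

```text
t: 5.13
tool_pos: [0.4777, 0.0228, 0.1771]
ee_rot: [-1.569, 0.001, 0.2]
wrist_force: [-0.3, 0.1, -1.2]
gripper_width: 0.0333
```

Run:
```python
from h import *
a=ray("scene",(313.4,86.4),.2377);b=ray("scene",(363,110),.2377);print(a,b,(a+b)/2,np.linalg.norm(a-b),np.degrees(np.arctan2(b[1]-a[1],b[0]-a[0])))
o=robot.observe();print(o["wrist_force"],o["gripper_width"],go(.48,.0255,.13,11.4))
s=robot.read_camera("scene");t=robot.read_camera("top")
cv2.imwrite("pics/g4.png",cv2.convertScaleAbs(np.hstack([cv2.resize(s[140:260,200:320],(500,500)),cv2.resize(t[250:370,270:345],(300,500))])[:,:,::-1],alpha=2))
```

```text
[0.47597994 0.32324855 0.2377    ] [0.60344145 0.29584611 0.2377    ] [0.5397107  0.30954733 0.2377    ] 0.13037380684259223 -12.13311442500333
[-0.33852347  0.05618822 -1.15256364] 0.033264356932673135 ([-0.1, 0.1, -0.0], [2.9, 47.1, 2.0])
```

View pics/g4.png

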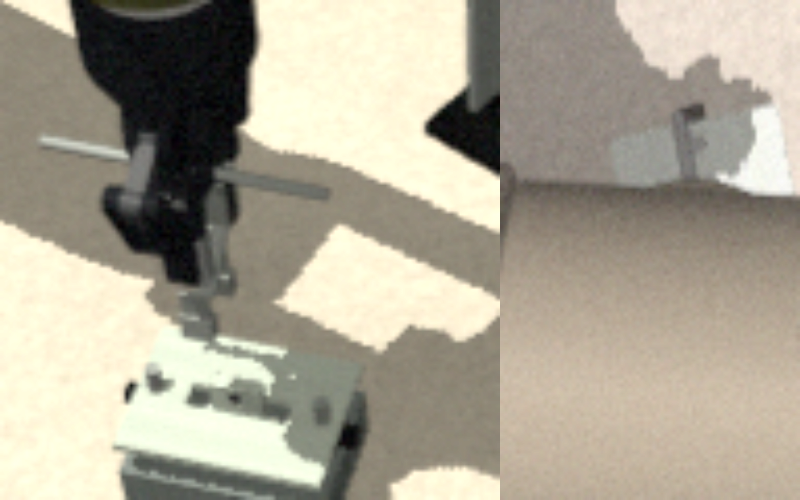

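>>> apply_moves([
  [0,0,0,1,8,1,0.39],
  [0,0,0,3,20,2,0.39],
  [0,0,0,4,32,2,0.39],
  [0,0,0,4,41,2,0.39],
  [0,0,0,4,41,2,0.39],
  [0,0,0,4,41,2,0.39],
])

```text
t: 5.73
tool_pos: [0.481, 0.0279, 0.1351]
ee_rot: [-1.567, 0.003, 0.2]
wrist_force: [0.5, 0.4, -0.2]
gripper_width: 0.034
```

Run:
```python
from h import *
print("tongue scene",ray("scene",(257,231.5),.076))
for X in([.479,.025,.076],[.4767,.0234,.076]): print(proj("scene",X),proj("top",X))
o=robot.observe();print(o["wrist_force"],o["gripper_width"],go(.4815,.0255,.115,11.4))
s=robot.read_camera("scene")
cv2.imwrite("pics/g5.png",cv2.convertScaleAbs(cv2.resize(s[175:275,210:310],(600,600),interpolation=cv2.INTER_CUBIC)[:,:,::-1],alpha=2))
```

```text
tongue scene [0.48372584 0.02485049 0.076     ]
[255.08480834 230.70305509] [323.8006272  309.75164446]
[253.76800707 230.88110587] [324.67777148 311.01569644]
[ 0.54597817  0.4457027  -0.16608579] 0.03398249772752387 ([-0.2, 0.1, -0.1], [0.1, 20.1, -2.5])
```

View pics/g5.png

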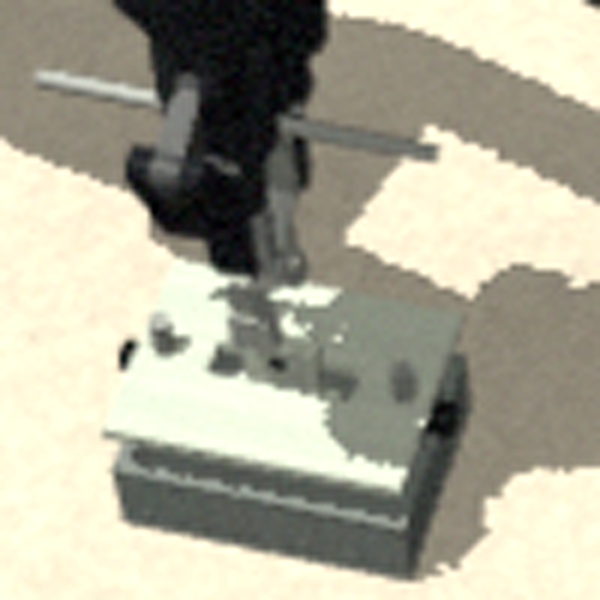

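Run:
```python
from h import *
q=lambda u,v:(210+u/6,175+v/6)
print("bar mid",ray("scene",q(237,114.5),.1914))
print("cols",ray("scene",q(160,322),.074),ray("scene",q(403,372),.074))
```

```text
bar mid [0.47948782 0.02585223 0.1914    ]
cols [0.43973351 0.01443862 0.074     ] [0.52846518 0.0312906  0.074     ]
```

>>> apply_moves([
  [0,0,0,1,1,-2,0.39],
  [0,0,0,1.6,2,-2.8,0.39],
  [0,0,0,1.6,6,-2.8,0.39],
  [0,0,0,1.6,10,-2.8,0.39],
  [0,0,0,1.6,14,-2.8,0.39],
  [0,0,0,1.6,17,-2.8,0.39],
  [0,0,0,1.6,19,-2.8,0.39],
  [0,0,0,1.6,20,-2.8,0.39],
  [0,0,0,1.6,20,-2.8,0.39],
  [0,0,0,1.6,20,-2.8,0.39],
])

```text
t: 6.62
tool_pos: [0.4838, 0.0254, 0.1161]
ee_rot: [-1.568, 0.001, 0.2]
wrist_force: [-0.3, -0.3, -1.3]
gripper_width: 0.0334
```

Run:
```python
from h import *
for i in range(6):
  robot.read_camera("top"); o=robot.observe();print(np.round(o["wrist_force"],2),np.round(o["tool_pos"],4),o["gripper_width"])
print(go(.483,.0253,.115,11.4))
```

```text
[-0.6   1.24 -1.41] [0.4839 0.0253 0.1163] 0.03367904159808927
[ 0.38 -0.61 -1.05] [0.4839 0.0253 0.1163] 0.033314745831578486
[-0.24  0.03 -1.33] [0.4839 0.0253 0.1164] 0.03352881939190284
[-1.21  0.25 -1.25] [0.4839 0.0253 0.1164] 0.03319839064835422
[-0.7   0.86 -0.8 ] [0.4839 0.0253 0.1163] 0.033611155163672614
[ 0.16 -0.76 -0.96] [0.4839 0.0253 0.1163] 0.03340786057082427
([-0.2, 0.0, -0.0], [-0.9, 1.3, 0.1])
```

>>> apply_moves([
  [0,0,0,0,1,0,0.39],
  [0,0,0,0,2,0,0.39],
  [0,0,0,0,3,0,0.39],
  [0,0,0,0,4,0,0.39],
  [0,0,0,0,4.5,0,0.39],
  [0,0,0,0,5,0,0.39],
  [0,0,0,0,5.5,0,0.39],
  [0,0,0,0,6,0,0.39],
  [0,0,0,0,6,0,0.39],
])

```text
t: 7.67
tool_pos: [0.4838, 0.0253, 0.1102]
ee_rot: [-1.568, 0.001, 0.2]
wrist_force: [-0.1, -0.6, -1.2]
gripper_width: 0.0337
```

>>> apply_moves([
  [0,0,0,0,0.3,0,0.39],
  [0,0,0,0,0.7,0,0.39],
  [0,0,0,0,1,0,0.39],
  [0,0,0,0,1.3,0,0.39],
  [0,0,0,0,1.6,0,0.39],
  [0,0,0,0,2,0,0.39],
  [0,0,0,0,2,0,0.39],
])

```text
t: 8.25
tool_pos: [0.4838, 0.0253, 0.1081]
ee_rot: [-1.568, 0.001, 0.2]
wrist_force: [0.2, -0.5, -0.1]
gripper_width: 0.0337
```

>>> apply_moves([
  [0,0,0,0,0.3,0,0.39],
  [0,0,0,0,0.6,0,0.39],
  [0,0,0,0,0.9,0,0.39],
  [0,0,0,0,0.9,0,0.39],
  [0,0,0,0,0.9,0,0.39],
])

```text
t: 8.67
tool_pos: [0.4837, 0.0254, 0.1071]
ee_rot: [-1.568, 0.001, 0.2]
wrist_force: [-0.2, -0.3, -0.7]
gripper_width: 0.0338
```

Run:
```python
from h import *
for i in range(4):
  robot.read_camera("top"); o=robot.observe();print(np.round(o["wrist_force"],2),np.round(o["tool_pos"],4),np.round(o["torque"],2))
```

```text
[-0.1   0.08 -1.72] [0.4838 0.0254 0.1072] [ 0.06 -0.02  0.  ]
[-0.17  0.42 -1.64] [0.4838 0.0254 0.1072] [-0.02 -0.02  0.  ]
[-0.07 -0.26 -1.54] [0.4837 0.0254 0.1072] [-0.01 -0.01  0.  ]
[-0.09 -0.52 -1.01] [0.4838 0.0254 0.1072] [ 0.08 -0.05 -0.01]
```

No contact yet; continue in 2 mm steps.

>>> apply_moves([
  [0,0,0,0,0.5,0,0.39],
  [0,0,0,0,1,0,0.39],
  [0,0,0,0,1.5,0,0.39],
  [0,0,0,0,2,0,0.39],
  [0,0,0,0,2,0,0.39],
])

```text
t: 9.28
tool_pos: [0.484, 0.0255, 0.1055]
ee_rot: [-1.568, 0.0, 0.2]
wrist_force: [-0.7, 1.6, 2.9]
gripper_width: 0.0334
```

>>> apply_moves([
  [0,0,0,0,0.5,0,0.39],
  [0,0,0,0,1,0,0.39],
  [0,0,0,0,1.5,0,0.39],
  [0,0,0,0,1.5,0,0.39],
  [0,0,0,0,1.5,0,0.39],
])

```text
t: 9.7
tool_pos: [0.4842, 0.0257, 0.1043]
ee_rot: [-1.567, -0.0, 0.2]
wrist_force: [-1.2, 2.8, 6.1]
gripper_width: 0.0337
```

>>> apply_moves([
  [0,0,0,0,-0.5,0,0.39],
  [0,0,0,0,-1,0,0.39],
  [0,0,0,0,-1,0,0.39],
  [0,0,0,0,-1,0,0.39],
])

```text
t: 10.03
tool_pos: [0.4842, 0.0257, 0.1052]
ee_rot: [-1.567, -0.0, 0.2]
wrist_force: [-1.1, 1.0, 3.7]
gripper_width: 0.0338
```

Run:
```python
from h import *
for i in range(3):
  s=robot.read_camera("scene"); o=robot.observe();print(np.round(o["wrist_force"],2),np.round(o["tool_pos"],4),np.round(o["torque"],2))
cv2.imwrite("pics/g6.png",cv2.convertScaleAbs(cv2.resize(s[185:265,215:295],(600,600),interpolation=cv2.INTER_CUBIC)[:,:,::-1],alpha=2))
```

```text
[-1.02  2.    3.16] [0.4841 0.0257 0.1052] [ 0.34  0.22 -0.03]
[-1.28  2.3   3.44] [0.4842 0.0257 0.1052] [ 0.32  0.2  -0.03]
[-0.77  2.23  3.16] [0.4842 0.0257 0.1052] [ 0.32  0.25 -0.05]
```

View pics/g6.png

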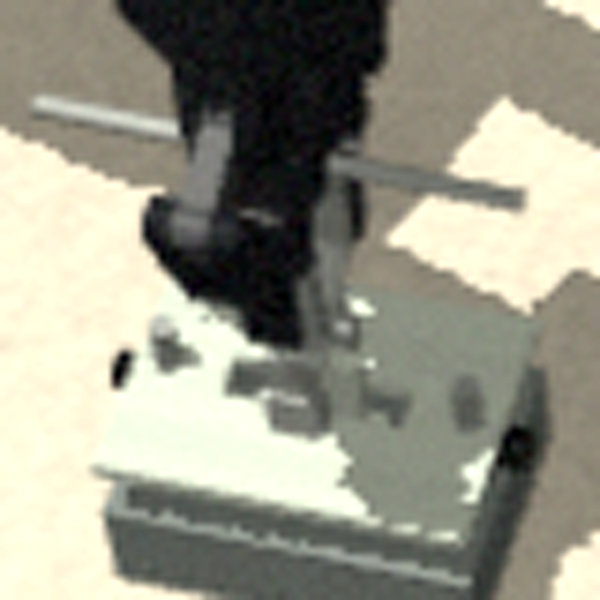

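Both jaws rest on the plate straddling the tongue (near jaw (300,400), far jaw (345,330)), about 4.5 N press. Release slowly.

>>> apply_moves([
  [0,0,0,0,0,0,0.4],
  [0,0,0,0,0,0,0.41],
  [0,0,0,0,0,0,0.42],
  [0,0,0,0,0,0,0.43],
  [0,0,0,0,0,0,0.44],
  [0,0,0,0,0,0,0.45],
  [0,0,0,0,0,0,0.46],
  [0,0,0,0,0,0,0.48],
  [0,0,0,0,0,0,0.5],
  [0,0,0,0,0,0,0.5],
])

```text
t: 11.02
tool_pos: [0.4837, 0.0258, 0.1046]
ee_rot: [-1.567, 0.001, 0.2]
wrist_force: [-0.4, 0.4, 0.6]
gripper_width: 0.0429
```

>>> apply_moves([
  [0,0,0,0,0,0,0.6],
  [0,0,0,0,0,0,0.7],
  [0,0,0,0,0,0,0.8],
  [0,0,0,0,0,0,0.9],
  [0,0,0,0,0,0,1],
  [0,0,0,0,0,0,1],
  [0,0,0,0,0,0,1],
])

```text
t: 11.6
tool_pos: [0.4837, 0.0259, 0.1047]
ee_rot: [-1.567, 0.001, 0.2]
wrist_force: [-1.0, 0.7, 0.2]
gripper_width: 0.0854
```

Run:
```python
from h import *
for i in range(2):
  s=robot.read_camera("scene"); o=robot.observe();print(np.round(o["wrist_force"],2),np.round(o["tool_pos"],4),np.round(o["torque"],2))
cv2.imwrite("pics/g7.png",cv2.convertScaleAbs(cv2.resize(s[185:265,215:295],(600,600),interpolation=cv2.INTER_CUBIC)[:,:,::-1],alpha=2))
```

```text
[ 0.3  0.  -0.7] [0.4837 0.0258 0.1046] [-0.   -0.04 -0.02]
[ 0.51 -0.51  0.09] [0.4837 0.0258 0.1047] [ 0.02 -0.02 -0.  ]
```

View pics/g7.png

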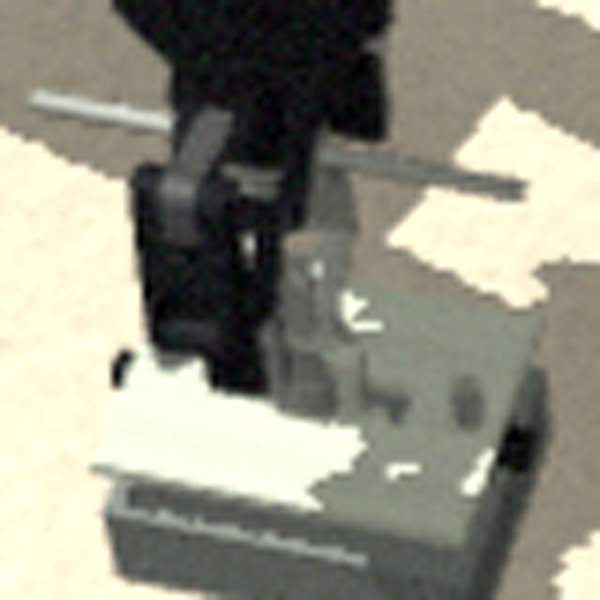

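Tweezers closed on the tongue (jaws at about (310,390)), standing upright by themselves, fingers clear. Working out the block's position for the regrip.

Run:
```python
from h import *
q=lambda u,v:(215+u/7.5,185+v/7.5)
a=ray("scene",q(37,98),.1635);b=ray("scene",q(520,187),.1635);print(a,b,(a+b)/2,np.linalg.norm(a-b),np.degrees(np.arctan2(b[1]-a[1],b[0]-a[0])))
a=ray("scene",q(37,104),.1615);b=ray("scene",q(520,198),.1615);print("before",(a+b)/2,np.degrees(np.arctan2(b[1]-a[1],b[0]-a[0])))
print(go(.4837,.0258,.1455,11.4))
```

```text
[0.41594093 0.01200191 0.1635    ] [0.54701454 0.03899373 0.1635    ] [0.48147774 0.02549782 0.1635    ] 0.13382394521348032 11.63617960812676
before [0.48185835 0.02432828 0.1615    ] 10.95209023371441
([-0.2, 0.1, -0.0], [-0.0, -40.8, 0.1])
```

>>> apply_moves([
  [0,0,0,0,-8,0,1],
  [0,0,0,-1,-20,0.5,1],
  [0,0,0,-2,-33,0.7,1],
  [0,0,0,-2,-41,0.7,1],
  [0,0,0,-2,-41,0.7,0.8],
  [0,0,0,-2,-41,0.7,0.6],
  [0,0,0,-2,-41,0.7,0.45],
  [0,0,0,-2,-41,0.7,0.36],
  [0,0,0,-2,-41,0.7,0.32],
  [0,0,0,-2,-41,0.7,0.3],
])

```text
t: 12.53
tool_pos: [0.4812, 0.026, 0.145]
ee_rot: [-1.567, 0.002, 0.2]
wrist_force: [-0.1, -0.4, -0.2]
gripper_width: 0.0257
```

Run:
```python
from h import *
s=robot.read_camera("scene"); o=robot.observe();print(np.round(o["wrist_force"],2),np.round(o["tool_pos"],4),np.round(o["torque"],2),o["gripper_width"])
cv2.imwrite("pics/g8.png",cv2.convertScaleAbs(cv2.resize(s[165:265,205:305],(600,600),interpolation=cv2.INTER_CUBIC)[:,:,::-1],alpha=2))
```

```text
[-0.69  0.53 -0.22] [0.4813 0.026  0.1451] [ 0.01 -0.01 -0.03] 0.025285073507402445
```

View pics/g8.png

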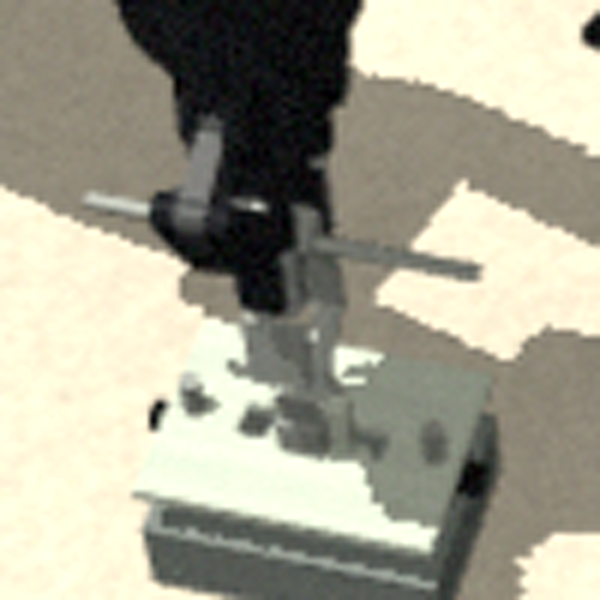

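Fingers frame the block, ends above the handles (near finger end (265,310)). Close on the block.

>>> apply_moves([
  [0,0,0,0,0,0,0.27],
  [0,0,0,0,0,0,0.25],
  [0,0,0,0,0,0,0.23],
  [0,0,0,0,0,0,0.21],
  [0,0,0,0,0,0,0.18],
  [0,0,0,0,0,0,0.14],
  [0,0,0,0,0,0,0.14],
  [0,0,0,0,0,0,0.14],
])

```text
t: 13.25
tool_pos: [0.4813, 0.0259, 0.1451]
ee_rot: [-1.567, 0.002, 0.2]
wrist_force: [-0.1, -0.2, -1.0]
gripper_width: 0.0187
```

>>> apply_moves([
  [0,0,0,0,-1,0,0.14],
  [0,0,0,0,-3,0,0.14],
  [0,0,0,0,-5,0,0.14],
  [0,0,0,0,-8,0,0.14],
  [0,0,0,0,-12,0,0.14],
  [0,0,0,0,-16,0,0.14],
  [0,0,0,0,-20,0,0.14],
  [0,0,0,0,-25,0,0.14],
  [0,0,0,0,-30,0,0.14],
  [0,0,0,0,-35,0,0.14],
])

```text
t: 14.08
tool_pos: [0.4815, 0.0259, 0.1808]
ee_rot: [-1.567, 0.002, 0.2]
wrist_force: [0.5, -0.3, -1.3]
gripper_width: 0.0188
```

>>> apply_moves([
  [0,0,0,0,-5,0,0.14],
  [0,0,0,0,-15,0,0.14],
  [0,0,0,0,-25,0,0.14],
  [0,0,0,0,-35,0,0.14],
  [0,0,0,0,-45,0,0.14],
  [0,0,0,0,-52,0,0.14],
  [0,0,0,0,-52,0,0.14],
])

```text
t: 14.67
tool_pos: [0.4827, 0.0256, 0.2353]
ee_rot: [-1.568, -0.002, 0.2]
wrist_force: [0.6, 0.4, -1.3]
gripper_width: 0.0193
```

Run:
```python
from h import *
cv2.imwrite("pics/lift.png",robot.read_camera("scene")[:,:,::-1])
print(robot.observe()["wrist_force"],go(.4822,-.2825,.232,1.7))
```

```text
[-0.4885762  -0.05626532 -2.603982  ] ([-0.2, 9.8, 0.0], [-61.3, 1.0, -302.0])
```

>>> apply_moves([
  [0,1,0,-2,0,-10,0.14],
  [0,2,0,-6,0,-30,0.14],
  [0,3,0,-12,0,-60,0.14],
  [0,4.5,0,-18,0,-90,0.14],
  [0,6,0,-25,0,-122,0.14],
  [0,7,0,-31,0,-154,0.14],
  [0,8,0,-38,0,-186,0.14],
  [0,9,0,-44,0,-215,0.14],
  [0,9.8,0,-48,0,-235,0.14],
  [0,9.8,0,-50,0,-245,0.14],
])

```text
t: 15.55
tool_pos: [0.4807, -0.2276, 0.2321]
ee_rot: [-1.567, 0.002, 0.025]
wrist_force: [0.2, -0.4, -2.5]
gripper_width: 0.0187
```

Run:
```python
from h import *
print(robot.observe()["wrist_force"],go(.4822,-.2825,.232,1.7))
```

```text
[ 0.17435735 -0.38463638 -2.46103106] ([-0.2, -0.3, -0.1], [0.1, -0.1, -55.0])
```

>>> apply_moves([
  [0,0,0,0,0,-6,0.14],
  [0,0,0,0,0,-16,0.14],
  [0,0,0,0,0,-28,0.14],
  [0,0,0,0,0,-40,0.14],
  [0,0,0,0,0,-49,0.14],
  [0,0,0,0,0,-54,0.14],
  [0,0,0,0,0,-55,0.14],
  [0,0,0,0,0,-55,0.14],
])

```text
t: 16.22
tool_pos: [0.4821, -0.2826, 0.2319]
ee_rot: [-1.567, 0.002, 0.024]
wrist_force: [-0.2, -0.4, -1.9]
gripper_width: 0.019
```

Run:
```python
from h import *
print(robot.observe()["wrist_force"],go(.4822,-.2825,.232,1.7))
s=robot.read_camera("scene");t=robot.read_camera("top")
l=cv2.imread("pics/lift.png")[:,:,::-1]
z=lambda i,u,v,n:cv2.resize(i[v:v+n,u:u+n],(400,400),interpolation=cv2.INTER_CUBIC)
m=np.hstack([z(s,95,260,130),z(l,205,130,130)])
cv2.imwrite("pics/r1.png",cv2.convertScaleAbs(m[:,:,::-1],alpha=2))
```

```text
[-0.22473964 -0.39845137 -1.86096272] ([-0.2, -0.3, -0.1], [0.1, -0.1, 0.1])
```

View pics/r1.png

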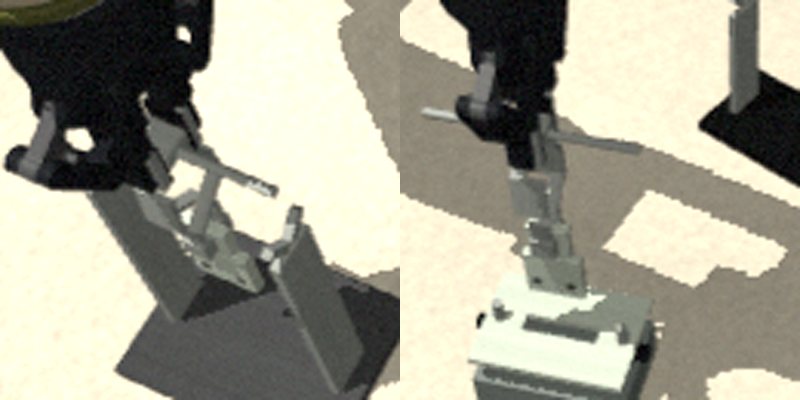

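The bracket is gripped by its tongue and out of the jig (right half); over the rack the bar end is at (275,190) and the right notch at about (282,240) in the left half. Check alignment numerically.

Run:
```python
from h import *
q=lambda u,v:(95+u/3.077,260+v/3.077)
print("bar end",ray("scene",q(276,190),.2503),"bar near block",ray("scene",q(185,150),.2503))
for p in((280,243),(283,238)): print("notch",ray("scene",q(*p),.195))
print("expected tcp->end", .4821+.068, -.2826)
t=robot.read_camera("top")
for n,z in(("top",.195),("top",.2503)): print(n,z,proj(n,[.5402,-.281,z]))
```

```text
bar end [ 0.54964287 -0.28071094  0.2503    ] bar near block [ 0.49637293 -0.28123976  0.2503    ]
notch [ 0.54172201 -0.28612582  0.195     ]
notch [ 0.54154468 -0.28309953  0.195     ]
expected tcp->end 0.5501 -0.2826
top 0.195 [508.92045163 276.12017324]
top 0.2503 [518.75958962 276.34192943]
```

>>> apply_moves([
  [0,0,0,0,4,-1,0.14],
  [0,0,0,0,12,-2,0.14],
  [0,0,0,0,20,-2.5,0.14],
  [0,0,0,0,28,-2.5,0.14],
  [0,0,0,0,35,-2.5,0.14],
  [0,0,0,0,41,-2.5,0.14],
  [0,0,0,0,45,-2.5,0.14],
  [0,0,0,0,48,-2.5,0.14],
  [0,0,0,0,49,-2.5,0.14],
  [0,0,0,0,49,-2.5,0.14],
])

```text
t: 17.2
tool_pos: [0.4821, -0.2844, 0.1828]
ee_rot: [-1.567, 0.002, 0.025]
wrist_force: [-0.1, 0.1, -1.6]
gripper_width: 0.0187
```

>>> apply_moves([
  [0,0,0,0,0.5,0,0.14],
  [0,0,0,0,1,0,0.14],
  [0,0,0,0,1.5,0,0.14],
  [0,0,0,0,2,0,0.14],
  [0,0,0,0,2.5,0,0.14],
  [0,0,0,0,3,0,0.14],
  [0,0,0,0,3,0,0.14],
])

```text
t: 17.78
tool_pos: [0.4821, -0.2843, 0.1797]
ee_rot: [-1.567, 0.002, 0.025]
wrist_force: [1.3, 0.2, -1.8]
gripper_width: 0.0189
```

>>> apply_moves([
  [0,0,0,0,0.5,0,0.14],
  [0,0,0,0,1,0,0.14],
  [0,0,0,0,1.5,0,0.14],
  [0,0,0,0,2,0,0.14],
  [0,0,0,0,2,0,0.14],
  [0,0,0,0,2,0,0.14],
])

```text
t: 18.28
tool_pos: [0.4822, -0.2843, 0.178]
ee_rot: [-1.567, 0.002, 0.025]
wrist_force: [-1.2, 1.2, 2.4]
gripper_width: 0.0188
```

>>> apply_moves([
  [0,0,0,0,0.3,0,0.14],
  [0,0,0,0,0.6,0,0.14],
  [0,0,0,0,1,0,0.14],
  [0,0,0,0,1,0,0.14],
  [0,0,0,0,1,0,0.14],
])

```text
t: 18.7
tool_pos: [0.4823, -0.2843, 0.1778]
ee_rot: [-1.567, 0.001, 0.025]
wrist_force: [-3.4, 3.8, 5.6]
gripper_width: 0.0189
```

>>> apply_moves([
  [0,0,0,0,0,0.4,0.14],
  [0,0,0,0,0,0.8,0.14],
  [0,0,0,0,0,1.2,0.14],
  [0,0,0,0,0,1.2,0.14],
  [0,0,0,0,0,1.2,0.14],
])

```text
t: 19.12
tool_pos: [0.4824, -0.2834, 0.1777]
ee_rot: [-1.568, 0.001, 0.025]
wrist_force: [0.2, -2.5, 0.3]
gripper_width: 0.0191
```

Run:
```python
from h import *
for i in range(3):
  robot.read_camera("scene"); o=robot.observe();print(np.round(o["wrist_force"],2),np.round(o["tool_pos"],4),np.round(o["torque"],2),np.round(o["ee_rot"],4))
```

```text
[ 0.74 -1.95  0.22] [ 0.4823 -0.2834  0.1777] [-0.34 -0.12  0.16] [-1.5679e+00  9.0000e-04  2.5200e-02]
[ 0.67 -2.5  -0.58] [ 0.4824 -0.2834  0.1777] [-0.38 -0.11  0.16] [-1.5679e+00  9.0000e-04  2.5200e-02]
[ 0.76 -2.99 -0.22] [ 0.4824 -0.2833  0.1777] [-0.39 -0.1   0.16] [-1.5677e+00  9.0000e-04  2.5300e-02]
```

>>> apply_moves([
  [0,0,0,0,0,-0.4,0.18],
  [0,0,0,0,0,-0.4,0.2],
  [0,0,0,0,0,-0.4,0.22],
  [0,0,0,0,0,-0.4,0.24],
  [0,0,0,0,0,-0.4,0.28],
  [0,0,0,0,0,-0.4,0.34],
  [0,0,0,0,0,-0.4,0.42],
  [0,0,0,0,0,-0.4,0.5],
  [0,0,0,0,0,-0.4,0.6],
  [0,0,0,0,0,-0.4,0.6],
])

```text
t: 20.1
tool_pos: [0.4823, -0.2838, 0.1777]
ee_rot: [-1.568, 0.001, 0.025]
wrist_force: [-0.2, 0.0, -0.1]
gripper_width: 0.051
```

>>> apply_moves([
  [0,0,0,0,-4,0,0.6],
  [0,0,0,0,-10,0,0.6],
  [0,0,0,0,-18,0,0.6],
  [0,0,0,0,-30,0,0.6],
  [0,0,0,0,-45,0,0.6],
  [0,0,0,0,-60,0,0.6],
  [0,0,0,0,-80,0,0.6],
  [0,0,0,0,-100,0,0.6],
  [0,0,0,0,-120,0,0.6],
  [0,0,0,0,-120,0,0.6],
])

```text
t: 20.93
tool_pos: [0.4841, -0.2853, 0.3045]
ee_rot: [-1.573, -0.006, 0.025]
wrist_force: [0.7, -0.2, 0.7]
gripper_width: 0.0516
```

Run:
```python
from h import *
o=robot.observe();print(o["wrist_force"],o["gripper_width"])
s=robot.read_camera("scene");t=robot.read_camera("top")
l=cv2.imread("pics/scene0.png")[:,:,::-1]
z=lambda i,u,v,n:cv2.resize(i[v:v+n,u:u+n],(400,400),interpolation=cv2.INTER_CUBIC)
m=np.hstack([z(s,95,280,120),z(s,205,180,120)])
cv2.imwrite("pics/r2.png",cv2.convertScaleAbs(m[:,:,::-1],alpha=2))
# expected pixels of bar ends and bystander change
for x in(-.068,0,.068): print(proj("scene",[.4822+x*.9997,-.2835+x*.025,.195]))
for n,a in(("scene",s),("top",t)):
  b=cv2.imread(f"pics/{n}0.png")[:,:,::-1]
  for nm,(u,v,w,h) in({"scene":{"pad":(355,230,48,36),"tape":(312,330,60,55)},"top":{"pad":(243,158,46,52),"tape":(376,140,60,58)}}[n]).items():
    f=lambda i:i[v:v+h,u:u+w].astype(int)
    print(n,nm,np.abs(f(a)-f(b)).mean())
```

```text
[ 0.65478489 -0.19517437  0.7085089 ] 0.05160781659253958
[121.23253151 308.45136822]
[155.92946931 323.31831802]
[192.01871524 338.78184425]
scene pad 4.419560185185185
scene tape 8.643333333333333
top pad 3.678929765886288
top tape 5.164750957854406
```

>>> apply_moves([
  [0,0,0,0,-20,30,0.6],
  [0,0,0,0,-40,70,0.6],
  [0,0,0,0,-50,110,0.6],
  [0,0,0,0,-50,150,0.6],
  [0,0,0,0,-50,190,0.6],
  [0,0,0,0,-50,230,0.6],
  [0,0,0,0,-50,260,0.6],
  [0,0,0,0,-50,280,0.6],
  [0,0,0,0,-50,280,0.6],
  [0,0,0,0,-50,280,0.6],
])

```text
t: 21.87
tool_pos: [0.4756, -0.0039, 0.3492]
ee_rot: [-1.57, -0.0, 0.028]
wrist_force: [-0.5, 0.4, 0.1]
gripper_width: 0.0511
```

Run:
```python
from h import *
c=np.array([.4822,-.2835]);e=np.array([.9997,.025]);n=np.array([-.025,.9997])
for k in range(2):
  s=robot.read_camera("scene").sum(2).astype(float)
  s0=cv2.imread("pics/scene0.png").sum(2).astype(float)
  for x in(-.066,-.045,-.03,.03,.045,.066):   # vertical pixel profile through the expected bar
    u,v=proj("scene",[*(c+x*e),.195]);u=int(round(u));v=int(round(v));print(x,(u,v),s[v-6:v+7,u].astype(int).tolist())
d=np.abs(s-s0)>90;roi=d[285:420,105:240];
print("\n".join("".join(".#"[int(q)] for q in r[::1]) for r in roi[10:100:2,5:100]))
```

```text
-0.066 (122, 309) [369, 375, 374, 365, 350, 237, 296, 288, 252, 340, 255, 176, 162]
-0.045 (133, 313) [330, 155, 150, 149, 124, 145, 273, 306, 281, 188, 112, 113, 112]
-0.03 (140, 317) [359, 361, 356, 343, 241, 280, 307, 273, 137, 110, 105, 105, 106]
0.03 (172, 330) [343, 266, 151, 108, 133, 255, 293, 277, 193, 152, 157, 158, 147]
0.045 (180, 333) [353, 359, 357, 346, 295, 238, 282, 297, 292, 340, 346, 188, 127]
0.066 (191, 338) [144, 150, 110, 128, 151, 235, 230, 198, 122, 118, 114, 115, 114]
-0.066 (122, 309) [363, 376, 371, 359, 349, 245, 295, 287, 249, 341, 253, 173, 160]
-0.045 (133, 313) [330, 154, 153, 146, 125, 146, 271, 305, 276, 188, 113, 101, 111]
-0.03 (140, 317) [363, 360, 352, 341, 239, 279, 312, 270, 135, 106, 112, 116, 108]
0.03 (172, 330) [342, 266, 148, 114, 135, 252, 293, 283, 200, 152, 160, 152, 153]
0.045 (180, 333) [351, 359, 353, 346, 299, 235, 285, 302, 289, 339, 344, 184, 139]
0.066 (191, 338) [145, 144, 115, 122, 152, 242, 227, 199, 118, 120, 108, 120, 113]
##############################################################.................................
######
[... 3517 characters left out ...]
............................
......................######...................................................................
......................#####....................................................................
.....................####......................................................................
.....................###.......................................................................
....................###........................................................................
...................####........................................................................
#######.#.##.......########....................................................................
```

Run:
```python
from h import *
s=robot.read_camera("scene").astype(int);s0=cv2.imread("pics/scene0.png")[:,:,::-1].astype(int)
for x in(-.018,-.01,0,.01,.018,.03):
  print(x,[(s[int(v),int(u)].sum(),s0[int(v),int(u)].sum()) for z in(.03,.047,.055,.063,.07) for u,v in[proj("scene",[.4822+x,-.2875,z])]])
u,v=proj("scene",[.481,.0245,.07]).astype(int);print("jig slot",s[v-3:v+4,u].sum(1),s0[v-3:v+4,u].sum(1))
robot.hand_in()
```

```text
-0.018 [(np.int64(122), np.int64(117)), (np.int64(191), np.int64(57)), (np.int64(172), np.int64(61)), (np.int64(170), np.int64(44)), (np.int64(183), np.int64(60))]
-0.01 [(np.int64(117), np.int64(109)), (np.int64(160), np.int64(112)), (np.int64(166), np.int64(57)), (np.int64(166), np.int64(60)), (np.int64(157), np.int64(58))]
0 [(np.int64(118), np.int64(113)), (np.int64(199), np.int64(112)), (np.int64(176), np.int64(119)), (np.int64(171), np.int64(122)), (np.int64(157), np.int64(55))]
0.01 [(np.int64(115), np.int64(106)), (np.int64(181), np.int64(112)), (np.int64(171), np.int64(118)), (np.int64(165), np.int64(110)), (np.int64(172), np.int64(119))]
0.018 [(np.int64(115), np.int64(116)), (np.int64(192), np.int64(112)), (np.int64(201), np.int64(120)), (np.int64(201), np.int64(117)), (np.int64(168), np.int64(119))]
0.03 [(np.int64(124), np.int64(117)), (np.int64(59), np.int64(115)), (np.int64(55), np.int64(119)), (np.int64(73), np.int64(117)), (np.int64(124), np.int64(113))]
jig slot [358 364 370 370 348 211 149] [355 318 356 355 309 174  66]
the job is handed in; nothing more can be done
```

The bracket is out of the jig, and the tweezers hang by their cross bar in both rack notches with the bracket still in their grip. I handed in at about 22 s of the 69 s allowed.

**What I did**
- I squeezed the tweezers open in the stand and straddled the bracket's tongue.
- I felt the rest plate at about 58 mm. The highest reading was about 7 N of press, which I eased to about 4.5 N before letting the jaws close. I then let go fully.
- I regripped the tweezers by the top block, lifted the bracket out, and lowered the bar into the notches with about 7 N at most.
- I released them and backed the arm well away.

**Last checks**
- **Bar:** it appears within about 1 to 2 pixels of the predicted hung line at six places, and two frames taken one after the other match.
- **Bracket:** it shows up in the pixels where it should hang, with its foot about 41 mm above the table.
- **Wrist force:** it is near zero.

**Less certain**
- **Final look:** the 12-picture limit had been reached, so the hung state was checked from pixel numbers only.
- **Jig slot:** my final brightness check there did not settle whether it was empty. That the bracket left the jig rests on the earlier lift picture and on the bracket showing at the rack.
- **Tape roll and scouring pad:** their image areas changed only slightly (mean 4 to 9 grey levels), which I take to be noise and shadow. Nothing went near them.
- **Camera disagreement:** the two cameras differed by about 3 mm in x, which was well inside the tolerances.

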